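# Clamp the setting die and index its carriage one hole on

### The arm

A 6-joint arm with a two-finger parallel gripper is mounted at the origin on a cart in front of the work surface, level with it; the furniture and walls round the work are solid. World frame = base frame: x ahead of the robot, y to its left, z up, the work surface at z = 0. Lengths are in m, angles in rad, forces in N, time in s.
With the tool pointing down it reaches from about 0.25 to 0.775 m from the base axis. Payload 4 kg.
Tool frame: the origin (TCP) lies between the finger pads; the fingertips stand arm.finger_overhang ahead of it and the grasp point (between the pads) lies 6 mm ahead of it (arm.finger_overhang is the distance from the TCP to the fingertips, in m); z points along the fingers, y is the line along which they close (so a half turn about z gives the same grasp; the last joint's range is limited). The gripper opens to 85 mm and grips with 20 to 120 N. Pads are 22 mm wide; open, the fingers measure 114 mm over their backs; the gripper's body (76 mm by 85 mm) begins 54 mm behind the grasp point. The pads swing forward as they close: fully open they stand 13 mm farther back than shut.
Start: joints at [1.033, 0.087, 1.371, -0, 1.684, -0.103], TCP at [0.232, 0.499, 0.228] pointing down, gripper open.
Joint ranges: [-3.1, 3.1], [-0.76, 2.03], [0.27, 2.55], [-1.08, 4.22], [0.17, 2.65], [-2.57, 2.57]. Speed limits (rad/s): [2.79, 2.79, 3.14, 3.14, 3.14, 3.14].

### API

Orientations are given as a 3x3 rotation matrix whose columns are the frame's x, y, z axes.
In Python, from plant import get_state, imaging, arm gives the robot as it stands.
- The arm moves only by the shell command python3 -m creep 'ROWS' [OPENING] [FORCE]. ROWS is JSON, a list of rows, each a list of 4 numbers: the shift along the tool's x, y, z in mm, then the turn about the tool's z in degrees. A call has 1 to 20 rows; each row is the pose to reach, as a shift and turn from the pose commanded when the call began, along the tool's axes at that moment; what a row does not reach only later rows make up. A row lasts 1/8 s, in which the tool goes at most 62.5 mm and 10.7 degrees, less where a joint would pass 70% of its speed; a pose out of reach is approached as far as the arm can. A call with a gripper value outside its range is refused whole. OPENING is the opening, from 0 (shut) to 1 (fully open), set as the call begins (- or left out, the last holds). The fingers move at their own pace and stop on an object; FORCE is the grip in N (left out, the last holds). Time passes only in rows, so rows that repeat a pose let the fingers close. It gives the time, the measured TCP pose, the force, the opening and the grip force at its end, in the units of the state.
- get_state(): the state, without advancing time (a new reading comes with each control period).
- imaging.capture(name): name is "side" or "top" or "wrist"; returns a dict with "pixels" (384x512x3 uint8, blue, green, red), "fx", "fy", "cx", "cy" (pixels), "camera_from_world" (4x4, takes a point from world to camera coordinates). Camera axes: x right, y down, z forward; pixel columns grow to the right and rows downward; lengths in m; the calibration is good to about 2 mm. The wrist camera is an equidistant fisheye: a pixel r from the principal point sees the ray r / f radians off the axis. A picture is of the moment at which its call begins. There is no depth.
- arm.hand_in(): hands the job in; it is judged then, once.
The state is a dict: "time_s": time; "qpos": joint angles; "joint_velocities": joint speeds; "joint_torque": joint torques, N m; "eef_pos": TCP position; "orientation": TCP orientation; "contact_force": force on the tool from outside, world axes, zero at the start; "moment": the same for the moment, N m; "grip_width": opening from 0.0 (shut) to 1.0 (fully open); "grip_force": force on a finger pad.
Only numpy, scipy, OpenCV 4.12 (cv2) and the standard library are available. Lean on these libraries where they do the work, as an engineer would, in place of code of your own. Each camera call takes 0.05 s, during which the arm holds its last target. There are 200 camera calls.

### The job

Set up the rivet-setting slide: first turn the knurled chuck sleeve clockwise (seen from above) to its stop, so that the three jaws grip the little white die. Then pull up the black lock plunger, slide the carriage to the next hole towards the green tag, and let the pin drop fully home in it. Finish while still holding the plunger's knob with the pin fully home: do not let go, and leave the spool, the bottle and the wax where they stand.

Things in the scene. Friction and masses are not known exactly. Their poses are not given: they have to be found in the camera images.
- index_bed: The fixed bed of the slide: grey base plate 176 x 268 mm (its x by its y), 12 mm thick, on the table, with dark end blocks at y = +-124 mm (tops 51 mm above the table), two steel guide rods and a brass index bar along its y with five holes 35 mm apart, at carriage positions -70, -35, 0, +35, +70 mm. Origin: centre of its underside; z up; y is the sliding direction; -x is the side with the plunger.
- carriage (a joint): The aluminium carriage slides on the bed along the bed's y; value in m, positive towards the bed's +y, range -0.072 to 0.072. It starts at 0 with the pin in the middle hole (play 1.5 mm either way when locked). Slides with about 2 N once the pin is out. Its top is 54 mm above the table. It carries the chuck and, 92 mm from it towards the bed's -x, the plunger.
- plunger (a joint): Lift of the spring lock plunger in m: 0 fully home, 0.016 fully raised. The pin is 8 mm thick with a round tip, the holes 11 mm wide; the pin is clear of its hole above 0.010, and between holes it rides on the bar at 0.010. The spring pushes it down with 5 N when home, 8 N when raised; it travels with the carriage.
- plunger_knob (a point): Centre of the plunger's black round knob, upright, 26 mm across and 22 mm high (74 to 96 mm above the table when home, this point at 85 mm). Moves with the plunger and the carriage. Under it is a 16 mm neck down to the carriage.
- chuck_sleeve (a joint): Turn of the chuck sleeve in rad, growing clockwise seen from above = tightening; starts between 0 and 0.3 (jaws open), the jaws meet the die at about 1.0, stop at 1.2. Takes about 0.3 N m, up to 0.7 near the stop, gives back a few hundredths of a rad when let go, and then stays. It cannot be overtightened at its stop by a normal grip.
- sleeve_grip (a point): On the upright axis of the chuck at the height to grip the knurled dark sleeve: 44 mm across, 29 mm high, from 64 to 93 mm above the table; this point at 80 mm. Above it stand the jaws (to 107 mm) and the die (to 119 mm).
- chuck_face (a point): Centre of the chuck's round flat top face, 97 mm above the table, on which the die stands between the jaws.
- die: Loose white setting die, bottle-shaped, 17 mm across, 22 mm high, standing upright in the chuck. Origin: centre of its underside, z up.
- jaw_0: Steel jaw of the chuck, 8 mm wide, 10 mm high, slides radially 3 mm per rad of the sleeve. Origin: on the chuck's axis at its face when open (moves with the jaw).
- jaw_1: Second jaw, 120 degrees round from jaw_0.
- jaw_2: Third jaw, 240 degrees round from jaw_0.
- tag_green: Green disc, 34 mm across, 5 mm thick, fixed on top of one end block of the bed (which end varies): the carriage must go one hole towards this end. Origin: centre of its underside.
- tag_red: Red disc of the same size on the other end block.
- spool_red: Bystander: spool of red thread, 46 mm across, 60 mm high, upright behind the bed. Origin: centre of its underside.
- bottle_dye: Bystander: small brown bottle with black cap, 39 mm across, 86 mm high, beside the bed's -y end. Origin: centre of its underside.
- wax: Bystander: yellow lump of wax, 37 x 53 x 24 mm, beside the bed's +y end. Origin: centre of its underside.

How it is judged:
By the outcome, as a careful person would: the job done as asked, in the order asked, and still so for the second after the job is handed in, while the arm keeps its last pose, push and grip.
It also fails if it takes over 43 s, if anything falls off the work surface, if the arm or the gripper's body presses on something with over 40 N, if the wrist force passes 120 N, or if a joint passes its speed limit or range.

## Working session

There is one attempt and no reset: what is moved stays moved. The work goes in short steps, Python scripts to look and compute and a shell command to move; the robot and the scene stay as the last step left them, time stands still between calls to the robot, and variables do not carry over. Pictures are saved under pics/ and viewed, at most 10 in all, crops included, and the job is handed in when it is done.

```bash
ls; mkdir -p pics; cat > h.py <<'E'
import numpy as np, cv2
from plant import get_state, imaging, arm
def cap(n,f=None):
    c=imaging.capture(n)
    if f: cv2.imwrite('pics/'+f,c['pixels'])
    return c
def ray(c,u,v):
    T=np.array(c['camera_from_world']);R=T[:3,:3];o=-R.T@T[:3,3]
    d=R.T@np.array([(u-c['cx'])/c['fx'],(v-c['cy'])/c['fy'],1]);return o,d
def onz(c,u,v,z):
    o,d=ray(c,u,v);return o+d*(z-o[2])/d[2]
def proj(c,p):
    q=np.array(c['camera_from_world'])@np.r_[p,1];return c['fx']*q[0]/q[2]+c['cx'],c['fy']*q[1]/q[2]+c['cy']
E
python3 - <<'E'
from h import *
for n in('top','side'):
    c=cap(n,n+'0.png');o,_=ray(c,0,0);print(n,c['fx'],o)
s=get_state();print(s['eef_pos'],s['orientation'],s['grip_width'],s['time_s'],arm.finger_overhang)
E
```

```text
pics
top 479.22374115941585 [0.51995595 0.01731974 1.3307431 ]
side 355.24029337994875 [ 0.31843273 -0.56222027  0.6489252 ]
[0.23143681 0.49842157 0.22651253] [[-9.06968619e-01  4.21196851e-01 -1.06657692e-03]
 [ 4.21198148e-01  9.06966871e-01 -1.79302270e-03]
 [ 2.12134413e-04 -2.07545555e-03 -9.99997824e-01]] 1.000090488529164 0.1 0.025
```

View pics/top0.png

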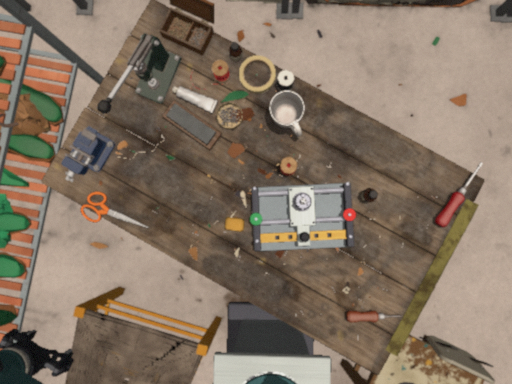

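View pics/side0.png

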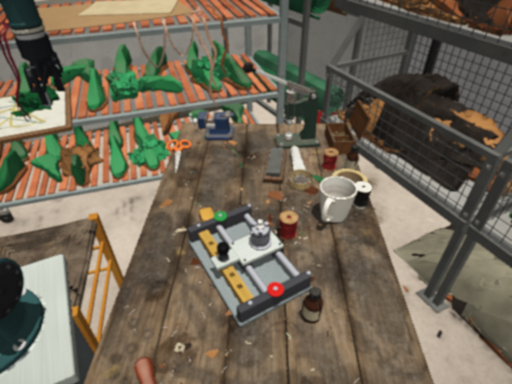

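The top view shows the bed with the green tag at (256,219) on the left (+y), the red tag at (349,214), the chuck at (302,202), and the knob at about (304,237). The side view agrees: green at (221,215), red at (275,289), chuck at (260,233), knob at (223,252).

```bash
cat > m.py <<'E'
from h import *
def blob(c,f,x0,x1,y0,y1):
    p=c['pixels'][y0:y1,x0:x1].astype(int);b,g,r=p[...,0],p[...,1],p[...,2]
    m=f(b,g,r).astype(np.uint8);n,l,s,ce=cv2.connectedComponentsWithStats(m)
    i=1+np.argmax(s[1:,4]);return ce[i]+[x0,y0],s[i]+[x0,y0,0,0,0]
G=lambda b,g,r:(g>r*1.5+20)&(g>b*1.3+10)
R=lambda b,g,r:(r>g*2+40)&(r>b*2+30)
K=lambda b,g,r:(np.maximum(np.maximum(b,g),r)<55)
t=cap('top');s=cap('side')
def tri(a,b):
    o1,d1=ray(t,*a);o2,d2=ray(s,*b);A=np.c_[d1,-d2];k=np.linalg.lstsq(A,o2-o1,rcond=None)[0]
    p,q=o1+k[0]*d1,o2+k[1]*d2;return (p+q)/2,np.linalg.norm(p-q)
D={}
for n,f,wt,ws,z in(('green',G,(245,270,205,232),(208,235,205,225),.056),('red',R,(338,360,203,226),(262,290,278,300),.056),('knob',K,(294,316,228,246),(212,234,238,262),.085)):
    a,sa=blob(t,f,*wt);b,sb=blob(s,f,*ws);D[n]=onz(t,*a,z+(.011 if n=='knob' else 0))
    print(n,a,sa,b,sb,'\n top',D[n].round(4),'side',onz(s,*b,z).round(4),'tri',tri(a,b))
v=D['green']-D['red'];print('sep',np.hypot(*v[:2]),'yaw of bed y',np.degrees(np.arctan2(-v[0],v[1])))
u=v[:2]/np.hypot(*v[:2]);xa=np.array([u[1],-u[0]]);mid=(D['green']+D['red'])[:2]/2
k=D['knob'][:2]-mid;print('knob in bed frame',k@xa,k@u,'mid',mid, 'chuck=knob+92x',D['knob'][:2]+.092*xa)
W=lambda c,x,y,w,h:cv2.resize(c['pixels'][y:y+h,x:x+w],(w*6,h*6),interpolation=cv2.INTER_CUBIC)
cv2.imwrite('pics/crop.png',np.hstack([cv2.resize(W(t,262,180,64,80),(384,480)),cv2.resize(W(s,204,205,84,105),(384,480))]))
E
python3 m.py
```

```text
green [255.28282828 218.71717172] [250 213  12  12  99] [220.25531915 216.41489362] [214 212  13  10  94] 
 top [0.5207 0.0522 0.056 ] side [0.5205 0.0473 0.056 ] tri (array([0.52138234, 0.05208771, 0.05157075]), np.float64(0.0013413724964121262))
red [349.03738318 214.22429907] [343 209  13  12 107] [275.37575758 289.56969697] [268 283  16  14 165] 
 top [ 0.5386 -0.1957  0.056 ] side [ 0.5382 -0.1989  0.056 ] tri (array([ 0.53906739, -0.19650138,  0.05237556]), np.float64(0.0010133701033825848))
knob [301.2        236.73333333] [300 233   4   8  15] [222.62416107 250.34899329] [218 242  11  18 149] 
 top [ 0.4775 -0.0676  0.096 ] side [ 0.4758 -0.0817  0.085 ] tri (array([ 0.47809575, -0.06977638,  0.07164235]), np.float64(0.0029838928729872044))
sep 0.24850069639602732 yaw of bed y 4.109885053833787
knob in bed frame -0.05169974535929315 0.007852480096803621 mid [ 0.52964959 -0.07174823] chuck=knob+92x [ 0.56928343 -0.06102765]
```

View pics/crop.png

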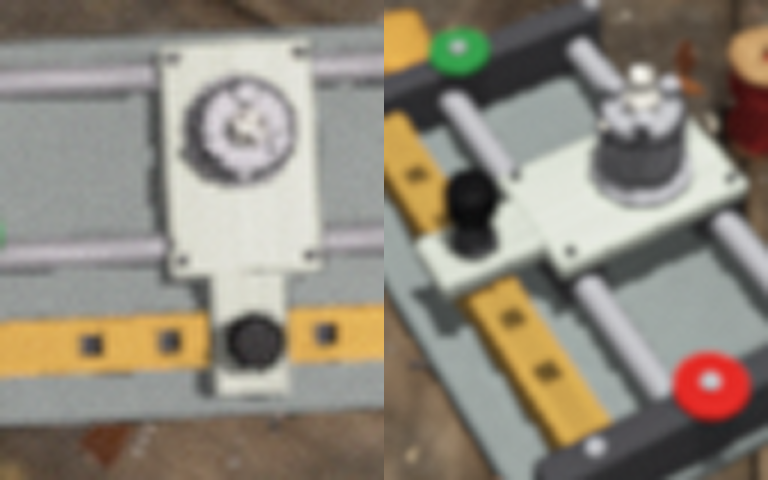

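The crop shows the knob top at about (304.2,236.5) and the chuck centre at about (302.1,201.3) in the top image. In the side image the die top is at (260,220.7) and the knob top at (223,246).

```bash
cat > g.py <<'E'
from h import *
def shift(p,label=''):
    s=get_state();R=np.array(s['orientation']);d=(np.array(p)-s['eef_pos'])*1000
    print(label,'shift mm (tool x,y,z)',(R.T@d).round(1),'yaw y',np.degrees(np.arctan2(R[1,1],R[0,1])).round(1))
E
python3 - <<'E'
from g import *
t=cap('top');s=cap('side')
print('chuck top',onz(t,302.1,201.3,.095),'side',onz(s,260,220.7,.119))
print('knob top',onz(t,304.2,236.5,.096),'side',onz(s,223,245.6,.096))
th=np.radians(4.1);u=np.array([-np.sin(th),np.cos(th)]);xa=np.array([u[1],-u[0]])
m=np.array([.5296,-.0727])
for n,p in(('ck',onz(t,302.1,201.3,.095)),('kn',onz(t,304.2,236.5,.096))): print(n,(p[:2]-m)@xa,(p[:2]-m)@u)
E
```

```text
chuck top [ 0.56835378 -0.06836082  0.095     ] side [ 0.57041836 -0.06870759  0.119     ]
knob top [ 0.47830395 -0.07527752  0.096     ] side [ 0.47840316 -0.0792452   0.096     ]
ck 0.03896484081719452 0.0015572751061198905
kn -0.05134906174960775 0.0010966085494105871
```

```bash
python3 -c "
from g import *
shift([.569,-.069,.19])"
```

```text
shift mm (tool x,y,z) [-545.1 -372.7   37.4] yaw y 65.1
```

```bash
python3 -m creep '[[-545,-373,0,0],[-545,-373,0,0],[-545,-373,0,0],[-545,-373,0,0],[-545,-373,0,0],[-545,-373,0,0],[-545,-373,0,0],[-545,-373,0,0],[-545,-373,0,0],[-545,-373,0,0],[-545,-373,0,0],[-545,-373,0,0],[-545,-373,37,0],[-545,-373,37,0],[-545,-373,37,0],[-545,-373,37,0]]' 1 90; python3 - <<'E'
from g import *
shift([.569,-.069,.19])
w=cap('wrist');cv2.imwrite('pics/w1.png',w['pixels']);np.save('w1.npy',w,allow_pickle=True)
def fp(p):
    q=np.array(w['camera_from_world'])@np.r_[p,1];r=np.hypot(*q[:2]);a=np.arctan2(r,q[2]);return q[0]/r*a*w['fx']+w['cx'],q[1]/r*a*w['fy']+w['cy']
print(fp([.569,-.069,.119]),fp([.569,-.069,.095]),fp([.4775,-.0762,.096]),w['fx'])
E
```

```text
time_s: 2.3
eef_pos: [0.5696, -0.0687, 0.1927]
orientation: [[-0.907, 0.421, 0.003], [0.421, 0.907, -0.001], [-0.003, 0.001, -1.0]]
contact_force: [0.3, -0.7, -0.2]
grip_width: 1.003
grip_force: 0.0
 shift mm (tool x,y,z) [ 0.4 -0.5  2.7] yaw y 65.1
(np.float64(252.3113032543891), np.float64(200.83689319142235)) (np.float64(252.34701528091927), np.float64(192.62181184354836)) (np.float64(197.22258249437914), np.float64(98.45274684024224)) 297.3186396354542
```

View pics/w1.png

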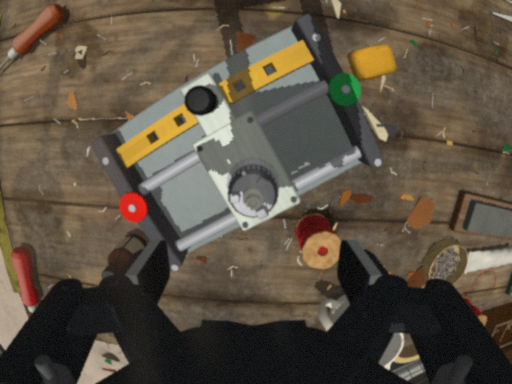

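The wrist view shows the chuck at about (254,190), the knob at (201,100), green at (345,89) and red at (133,207). Nothing stands under the fingers. I'll refine these numerically.

```bash
cat >> g.py <<'E'
def wonz(w,u,v,z):
    x,y=(u-w['cx'])/w['fx'],(v-w['cy'])/w['fy'];a=np.hypot(x,y)
    d=np.array([np.sin(a)*x/a,np.sin(a)*y/a,np.cos(a)]);T=np.array(w['camera_from_world']);R=T[:3,:3];o=-R.T@T[:3,3];d=R.T@d
    return o+d*(z-o[2])/d[2]
E
python3 - <<'E'
from g import *
w=np.load('w1.npy',allow_pickle=True).item();p=w['pixels'].astype(int);b,g,r=p[...,0],p[...,1],p[...,2]
def bl(m,x0,x1,y0,y1):
    n,l,s,ce=cv2.connectedComponentsWithStats(m[y0:y1,x0:x1].astype(np.uint8));i=1+np.argmax(s[1:,4]);return ce[i]+[x0,y0],s[i][2:]
G,sg=bl((g>r*1.5+20)&(g>b*1.3+10),320,370,65,115);Rr,sr=bl((r>g*2+40)&(r>b*2+30),110,160,185,230);K,sk=bl(p.max(2)<45,180,222,80,122)
for n,c,s,z in(('g',G,sg,.056),('r',Rr,sr,.056),('k',K,sk,.093)):print(n,c,s,wonz(w,*c,z).round(4))
cv2.imwrite('pics/w1c.png',cv2.resize(w['pixels'][80:230,180:310],(650,750)[:2] if 0 else (520,600),interpolation=cv2.INTER_CUBIC))
E
```

```text
g [344.0260078   89.04551365] [ 32  33 769] [0.5215 0.0506 0.056 ]
r [133.22601626 206.54146341] [ 29  30 615] [ 0.5394 -0.1948  0.056 ]
k [203.403125 100.203125] [ 31  27 320] [ 0.4808 -0.0726  0.093 ]
```

View pics/w1c.png

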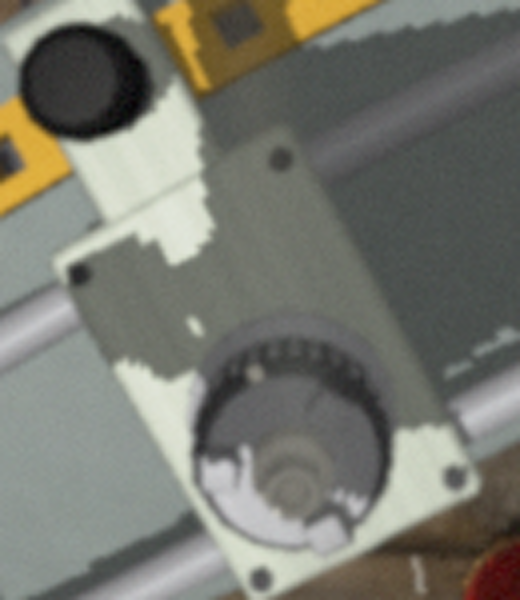

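```bash
python3 -m creep '[[0,0,30,0],[0,0,60,0],[0,0,80,0],[0,0,95,0],[0,0,105,0],[0,0,105,0],[0,0,105,0]]' 1 90; python3 -c "
from g import *
shift([.570,-.069,.084])"
```

```text
time_s: 3.22
eef_pos: [0.5695, -0.0691, 0.0867]
orientation: [[-0.907, 0.421, 0.002], [0.421, 0.907, -0.0], [-0.002, 0.001, -1.0]]
contact_force: [0.0, -0.1, 0.3]
grip_width: 1.0
grip_force: 0.0
 shift mm (tool x,y,z) [-0.3  0.3  2.7] yaw y 65.1
```

```bash
python3 -m creep '[[0,0,2,0],[0,0,2,0],[0,0,2,0],[0,0,2,0],[0,0,2,0],[0,0,2,0]]' 0 90; python3 -c "
from g import *
s=get_state();print(np.array(s['orientation']).T@s['contact_force'],s['moment'])"
```

```text
time_s: 3.98
eef_pos: [0.5691, -0.069, 0.0849]
orientation: [[-0.907, 0.421, 0.001], [0.421, 0.907, -0.0], [-0.001, 0.0, -1.0]]
contact_force: [-1.9, 0.7, 5.8]
grip_width: 0.446
grip_force: 89.7
[ 2.02085909 -0.20647517 -5.8398033 ] [0.15237431 0.33383237 0.01647926]
```

```bash
python3 -m creep '[[0,0,2,4],[0,0,2,8],[0,0,2,12],[0,0,2,16],[0,0,2,20],[0,0,2,24],[0,0,2,24]]'; python3 -c "
from g import *
s=get_state();print(np.array(s['orientation']).T@s['contact_force'],s['moment']);shift([.57,-.069,.084])"
```

```text
time_s: 4.85
eef_pos: [0.5693, -0.0691, 0.0848]
orientation: [[-0.657, 0.754, 0.002], [0.754, 0.657, -0.001], [-0.002, 0.001, -1.0]]
contact_force: [-4.5, 1.7, 11.5]
grip_width: 0.448
grip_force: 91.0
[  4.17798626  -2.24252424 -11.47614487] [0.21063217 0.91874511 0.00689382]
 shift mm (tool x,y,z) [-0.4  0.5  0.8] yaw y 41.1
```

```bash
python3 -m creep '[[0,0,-2,4],[0,0,-2,8],[0,0,-2,12],[0,0,-2,16],[0,0,-2,20],[0,0,-2,24]]'; python3 -c "
from g import *
s=get_state();print(np.array(s['orientation']).T@s['contact_force'],s['moment'],s['joint_torque'][5]);shift([.57,-.069,.084])
cap('wrist','w2.png');cv2.imwrite('pics/w2c.png',cv2.resize(cv2.imread('pics/w2.png')[100:300,170:340],(510,600)))"
```

```text
time_s: 5.6
eef_pos: [0.5695, -0.0689, 0.0849]
orientation: [[-0.293, 0.956, 0.002], [0.956, 0.293, -0.0], [-0.001, 0.002, -1.0]]
contact_force: [-2.3, 0.9, 4.2]
grip_width: 0.446
grip_force: 90.5
[ 1.49148155 -1.93558234 -4.19989269] [0.14249451 0.21517587 0.30126692] -0.1490419451147318
 shift mm (tool x,y,z) [-0.2  0.5  0.9] yaw y 17.0
```

View pics/w2c.png

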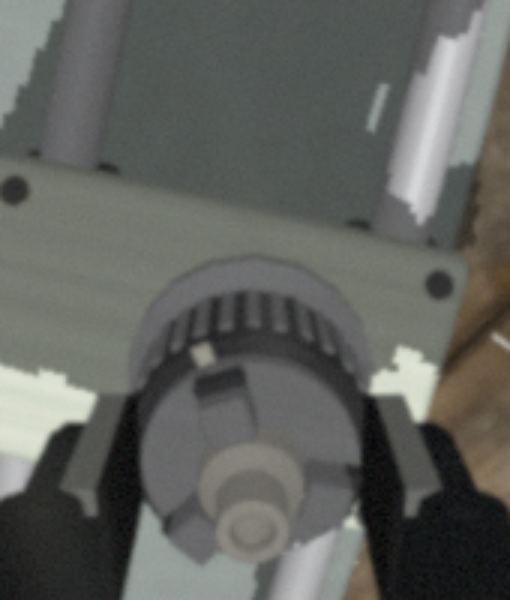

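The white mark on the sleeve has turned with the tool, from about (255,373) to (203,352) in the crops, so the sleeve isn't slipping. Moment z is 0.30 and I'll continue to the stop.

```bash
python3 -m creep '[[0,0,0,4],[0,0,0,8],[0,0,0,10]]'; python3 -c "
from g import *
s=get_state();print(s['moment'])"; python3 -m creep '[[0,0,0,3],[0,0,0,6]]'; python3 -c "
from g import *
s=get_state();print(s['moment'],s['contact_force']);shift([.57,-.069,.084])"
```

```text
time_s: 6.02
eef_pos: [0.5695, -0.0689, 0.0849]
orientation: [[-0.124, 0.992, 0.002], [0.992, 0.124, -0.0], [-0.0, 0.002, -1.0]]
contact_force: [-0.3, 0.2, 4.5]
grip_width: 0.442
grip_force: 90.6
[0.09909131 0.20339429 0.34427397]
time_s: 6.28
eef_pos: [0.5696, -0.0689, 0.0849]
orientation: [[-0.02, 1.0, 0.002], [1.0, 0.02, -0.0], [-0.0, 0.002, -1.0]]
contact_force: [-1.0, 0.8, 5.1]
grip_width: 0.448
grip_force: 90.5
[0.09821416 0.12942951 1.42258402] [-0.98558957  0.78893262  5.11299792]
 shift mm (tool x,y,z) [-0.1  0.4  0.9] yaw y 1.2
```

```bash
python3 -m creep '[[0,0,0,2],[0,0,0,4],[0,0,0,4]]'; python3 -c "
from g import *
s=get_state();print(s['moment'],s['contact_force']);shift([.57,-.069,.084])
cap('wrist','w3.png');cv2.imwrite('pics/w3c.png',cv2.resize(cv2.imread('pics/w3.png')[100:300,170:340],(510,600)))"
```

```text
time_s: 6.65
eef_pos: [0.5696, -0.0689, 0.0849]
orientation: [[0.042, 0.999, 0.002], [0.999, -0.042, -0.002], [-0.002, 0.002, -1.0]]
contact_force: [-1.5, 0.0, 4.5]
grip_width: 0.449
grip_force: 90.1
[-0.02771799  0.16942682  2.83325292] [-1.51869862  0.01609731  4.53135598]
 shift mm (tool x,y,z) [-0.   0.4  0.9] yaw y -2.4
```

View pics/w3c.png

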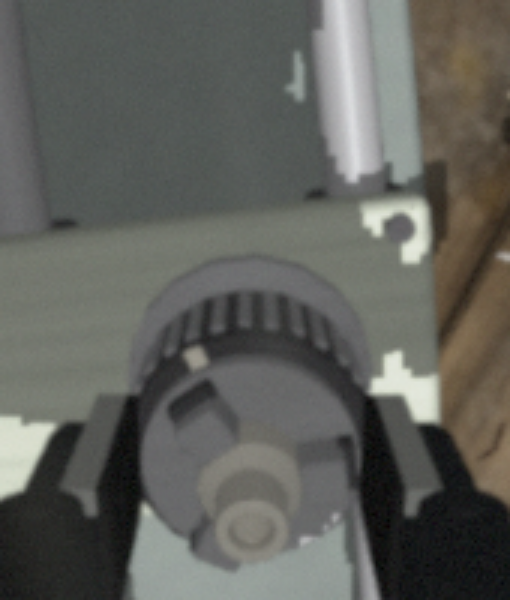

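At the stop: the moment rose to 2.8 N·m while the mark stayed put at (196,358), and the three jaws have closed onto the die. Next I release and move over the knob.

```bash
python3 -m creep '[[0,0,0,4],[0,0,0,4],[0,0,0,4],[0,0,-1,4],[0,0,-20,4],[0,0,-55,4],[0,0,-85,4],[0,0,-85,4]]' 0.9; python3 -c "
from g import *
shift([.4777,-.0758,.17]);s=get_state();print(s['qpos'][5])
w=cap('wrist','w4.png')"
```

```text
time_s: 7.7
eef_pos: [0.5712, -0.0695, 0.1739]
orientation: [[0.12, 0.993, 0.009], [0.993, -0.12, -0.002], [-0.001, 0.009, -1.0]]
contact_force: [0.5, 0.1, -0.2]
grip_width: 0.899
grip_force: 0.0
 shift mm (tool x,y,z) [-17.5 -92.1   3. ] yaw y -6.9
-0.09928793181207136
```

```bash
python3 -m creep '[[-9,-46,0,-10],[-17.5,-92,0,-20],[-17.5,-92,0,-30],[-17.5,-92,0,-40],[-17.5,-92,0,-50],[-17.5,-92,0,-60],[-17.5,-92,0,-70],[-17.5,-92,0,-80],[-17.5,-92,0,-90],[-17.5,-92,0,-101],[-17.5,-92,0,-101],[-17.5,-92,0,-101]]' 0.75; python3 - <<'E'
from g import *
shift([.4777,-.0758,.088])
w=cap('wrist','w5.png')
def fp(p):
    q=np.array(w['camera_from_world'])@np.r_[p,1];r=np.hypot(*q[:2]);a=np.arctan2(r,q[2]);return q[0]/r*a*w['fx']+w['cx'],q[1]/r*a*w['fy']+w['cy']
P=np.array(fp([.4777,-.0758,.096]));print(P,'chuck',fp([.5695,-.069,.119]))
x,y=int(P[0])-60,int(P[1])-60
c=cv2.resize(w['pixels'][max(y,0):y+140,x:x+120],None,fx=4,fy=4,interpolation=cv2.INTER_CUBIC);print(x,max(y,0),c.shape);cv2.imwrite('pics/w5c.png',c)
E
```

```text
time_s: 9.25
eef_pos: [0.475, -0.0752, 0.1679]
orientation: [[-0.998, -0.069, -0.001], [-0.069, 0.998, 0.0], [0.001, 0.001, -1.0]]
contact_force: [0.5, 0.5, 0.0]
grip_width: 0.753
grip_force: 0.0
 shift mm (tool x,y,z) [-2.7 -0.8 79.9] yaw y 93.9
[252.69760057 205.80236014] chuck (np.float64(253.19951850779887), np.float64(319.1211703281678))
192 145 (560, 480, 3)
```

View pics/w5c.png

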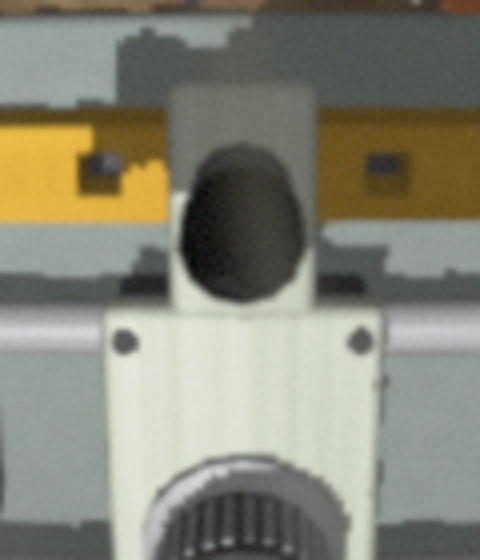

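The knob's top sits at crop (242,240), i.e. pixel (252.5,205), against a prediction of (252.7,205.8). The estimate is good, so I descend and grip.

```bash
python3 -m creep '[[-2.5,-0.8,20,0],[-2.5,-0.8,45,0],[-2.5,-0.8,65,0],[-2.5,-0.8,79,0],[-2.5,-0.8,79,0],[-2.5,-0.8,79,0]]' 0.75 50; python3 -c "
from g import *
shift([.4777,-.0758,.088])"; python3 -m creep '[[0,0,0,0],[0,0,0,0],[0,0,0,0],[0,0,0,0],[0,0,0,0]]' 0 50;  python3 -c "
from g import *
shift([.4777,-.0758,.088])"
```

```text
time_s: 10.05
eef_pos: [0.4786, -0.0761, 0.0905]
orientation: [[-0.997, -0.071, 0.002], [-0.071, 0.997, -0.0], [-0.002, -0.0, -1.0]]
contact_force: [0.8, -0.4, 0.2]
grip_width: 0.754
grip_force: 0.0
 shift mm (tool x,y,z) [0.9 0.4 2.5] yaw y 94.1
time_s: 10.68
eef_pos: [0.4799, -0.0761, 0.0923]
orientation: [[-0.997, -0.071, 0.005], [-0.071, 0.997, -0.001], [-0.005, -0.001, -1.0]]
contact_force: [0.6, 1.9, 7.0]
grip_width: -0.007
grip_force: 3.6
 shift mm (tool x,y,z) [2.2 0.5 4.3] yaw y 94.1
```

The fingers closed fully without holding the knob, so I need to look.

```bash
python3 - <<'E'
from g import *
t=cap('top');s=cap('side');w=cap('wrist')
f=lambda c,x,y,W,H,o:cv2.resize(c['pixels'][y:y+H,x:x+W],o,interpolation=cv2.INTER_CUBIC)
cv2.imwrite('pics/see.png',np.hstack([f(s,190,190,110,120,(400,436)),f(w,150,120,200,218,(400,436))]))
E
```

```text
(no output)
```

View pics/see.png

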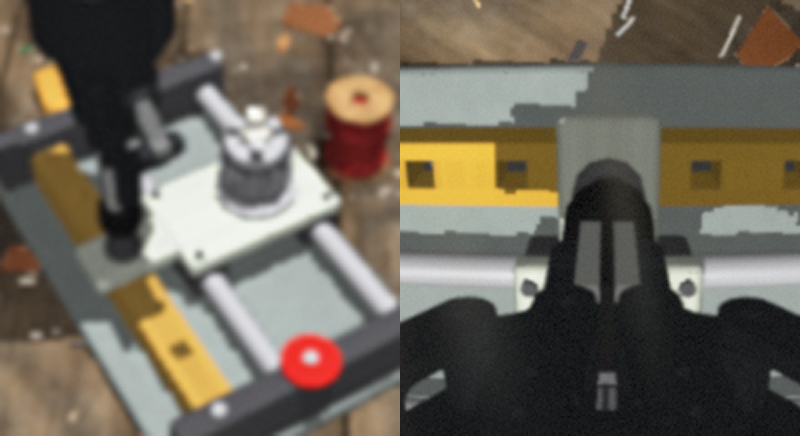

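```bash
python3 - <<'E'
from g import *
w=cap('wrist');s=get_state();R=np.array(s['orientation']);e=np.array(s['eef_pos'])
def fp(p):
    q=np.array(w['camera_from_world'])@np.r_[p,1];r=np.hypot(*q[:2]);a=np.arctan2(r,q[2]);return np.array([q[0]/r*a*w['fx']+w['cx'],q[1]/r*a*w['fy']+w['cy']])
for n,p in(('knobtop',[.4777,-.0758,.096]),('knobbot',[.4777,-.0758,.074]),('knob front',[.4647,-.0768,.085]),('tcp',e),('tip',e+R@[0,0,.025]),('tipfront',e+R@[.011,0,.025]),('die',[.5695,-.069,.119])): 
    q=fp(p);print(n,q.round(1),'crop',((q-[150,120])*2+[400,0]).round(0))
T=np.array(w['camera_from_world']);print('cam in tool',R.T@(-T[:3,:3].T@T[:3,3]-e)); print(s['contact_force'],s['grip_width'],s['grip_force'],e)
E
```

```text
knobtop [255.  240.7] crop [610. 241.]
knobbot [254.8 225.2] crop [610. 210.]
knob front [254.9 210.6] crop [610. 181.]
tcp [254.1 241.5] crop [608. 243.]
tip [253.9 224.7] crop [608. 209.]
tipfront [254.  207.9] crop [608. 176.]
die [254.9 385.8] crop [610. 532.]
cam in tool [ 0.06757689 -0.00064166 -0.14725421]
[-0.18205891  0.31317543  6.83429194] -0.0004812120967089763 3.5659084348299075 [ 0.47993542 -0.0761346   0.09231945]
```

```bash
python3 - <<'E'
from g import *
w=np.load('w1.npy',allow_pickle=True).item()
e=np.array([.5696,-.0687,.1927]);R=np.array([[-.907,.421,.003],[.421,.907,-.001],[-.003,.001,-1]])
def fp(p):
    q=np.array(w['camera_from_world'])@np.r_[p,1];r=np.hypot(*q[:2]);a=np.arctan2(r,q[2]);return np.array([q[0]/r*a*w['fx']+w['cx'],q[1]/r*a*w['fy']+w['cy']])
for z in(-.02,0,.012,.025): print(z,[fp(e+R@[x,y,z]).round(0) for x in(.011,-.011) for y in(-.043,-.057)])
# finger silhouette: dark pixels left side in w1
p=w['pixels'].max(2);
for y in range(225,300,8): print(y,''.join('#' if p[y,x]<40 else '.' for x in range(90,420,4)))
E
python3 -m creep '[[0,0,0,0],[0,0,0,0]]' 0.3 20; python3 -m creep '[[0,0,0,0],[0,0,0,0],[0,0,0,0]]' 0.75 20
```

```text
-0.02 [array([164., 236.]), array([137., 235.]), array([169., 275.]), array([143., 274.])]
0 [array([174., 222.]), array([150., 221.]), array([177., 258.]), array([154., 257.])]
0.012 [array([179., 214.]), array([156., 214.]), array([182., 248.]), array([160., 248.])]
0.025 [array([184., 207.]), array([162., 207.]), array([186., 240.]), array([166., 239.])]
225 .................###...............................................................
233 ...................##..............................................................
241 ..................#.#..............................................................
249 .................###...........................................###.................
257 ...........#...#####...........................................####...##...........
265 .........#....######..........................................#######...#..........
273 .............#######..........................................########...##........
281 ...####.##...#######...........................................#######..#######....
289 ###################............................................####################
297 ##################...............................................##################
time_s: 11.12
eef_pos: [0.4788, -0.0763, 0.0908]
orientation: [[-0.997, -0.071, 0.002], [-0.071, 0.997, -0.001], [-0.002, -0.001, -1.0]]
contact_force: [0.5, 0.3, 0.4]
grip_width: 0.303
grip_force: 0.5
time_s: 11.5
eef_pos: [0.4777, -0.0758, 0.0892]
orientation: [[-0.997, -0.071, -0.001], [-0.071, 0.997, 0.0], [0.001, 0.001, -1.0]]
contact_force: [0.6, -0.5, 0.1]
grip_width: 0.751
grip_force: 0.0
```

Opening cleared the force, so the pads had probably squeezed off the knob's top edge; the tips must stand farther back than I assumed. I'll grip lower.

```bash
python3 -m creep '[[0,0,3,0],[0,0,6,0],[0,0,7,0],[0,0,7,0],[0,0,7,0]]' 0.75 20; python3 -m creep '[[0,0,0,0],[0,0,0,0],[0,0,0,0],[0,0,0,0],[0,0,0,0]]' 0.15 30
```

```text
time_s: 12.12
eef_pos: [0.4781, -0.076, 0.0827]
orientation: [[-0.997, -0.071, 0.0], [-0.071, 0.997, 0.0], [-0.0, -0.0, -1.0]]
contact_force: [-0.3, 0.4, -0.1]
grip_width: 0.744
grip_force: 0.0
time_s: 12.75
eef_pos: [0.4781, -0.0759, 0.083]
orientation: [[-0.997, -0.071, 0.0], [-0.071, 0.997, 0.0], [-0.0, 0.0, -1.0]]
contact_force: [-1.0, 0.5, 2.8]
grip_width: 0.275
grip_force: 29.5
```

```bash
python3 -m creep '[[0,0,0,0],[0,0,0,0],[0,0,2,0],[0,0,4,0],[0,0,4,0],[0,0,4,0]]' 0.6 20; python3 -m creep '[[0,0,0,0],[0,0,0,0],[0,0,0,0],[0,0,0,0]]' 0.1 40
```

```text
time_s: 13.5
eef_pos: [0.478, -0.0759, 0.0785]
orientation: [[-0.997, -0.071, -0.0], [-0.071, 0.997, 0.0], [0.0, 0.0, -1.0]]
contact_force: [-0.2, 0.6, 0.5]
grip_width: 0.599
grip_force: 0.0
time_s: 14.0
eef_pos: [0.4781, -0.0759, 0.0789]
orientation: [[-0.997, -0.071, 0.0], [-0.071, 0.997, 0.0], [-0.0, 0.0, -1.0]]
contact_force: [-0.7, 0.8, 2.9]
grip_width: 0.277
grip_force: 39.3
```

```bash
python3 -m creep '[[0,0,0,0],[0,0,-3,0],[0,0,-6,0],[0,0,-9,0],[0,0,-12,0],[0,0,-14,0],[0,0,-14,0],[0,0,-14,0]]' 0 55
```

```text
time_s: 15.0
eef_pos: [0.4779, -0.0759, 0.0924]
orientation: [[-0.997, -0.071, -0.0], [-0.071, 0.997, 0.0], [0.0, 0.0, -1.0]]
contact_force: [3.4, 1.8, -8.5]
grip_width: 0.265
grip_force: 54.3
```

```bash
python3 -m creep '[[0,5,0,0],[0,10,0,0],[0,16,0,0],[0,22,0,0],[0,28,0,0],[0,32,0,0],[0,35,0,0],[0,35,0,0],[0,35,0,0],[0,35,0,0]]'; python3 -c "
from g import *
t=cap('top');a=np.array([.478,-.0759]);s=get_state();print('moved',np.array(s['orientation']).T@(np.array(s['eef_pos'])-[.4779,-.0759,.0924]))
cap('side')"
```

```text
time_s: 16.25
eef_pos: [0.4754, -0.0405, 0.0925]
orientation: [[-0.997, -0.071, -0.0], [-0.071, 0.997, 0.001], [0.0, 0.001, -1.0]]
contact_force: [4.1, 1.8, -7.5]
grip_width: 0.268
grip_force: 54.4
moved [-2.34061658e-05  3.53194405e-02 -1.00171642e-04]
```

```bash
python3 -m creep '[[0,0,3,0],[0,0,6,0],[0,0,9,0],[0,0,12,0],[0,0,14,0],[0,0,14,0],[0,0,14,0]]'; python3 -c "
from g import *
s=get_state();print(s['moment'])"
```

```text
time_s: 17.23
eef_pos: [0.4756, -0.0412, 0.0791]
orientation: [[-0.997, -0.071, 0.0], [-0.071, 0.997, -0.0], [-0.0, -0.0, -1.0]]
contact_force: [0.4, 1.7, -2.2]
grip_width: 0.268
grip_force: 55.0
[ 0.24062394 -0.08295765 -0.0056767 ]
```

```bash
python3 -m creep '[[0,0,0.5,0],[0,0,1,0],[0,0,1,0]]'; python3 -m creep '[[0,0,0.5,0],[0,0,1,0],[0,0,1,0]]'
```

```text
time_s: 17.6
eef_pos: [0.4757, -0.0413, 0.079]
orientation: [[-0.997, -0.071, 0.001], [-0.071, 0.997, -0.001], [-0.001, -0.001, -1.0]]
contact_force: [-1.4, 1.2, 6.0]
grip_width: 0.268
grip_force: 55.8
time_s: 17.98
eef_pos: [0.4758, -0.0415, 0.079]
orientation: [[-0.997, -0.071, 0.001], [-0.071, 0.997, -0.001], [-0.001, -0.001, -1.0]]
contact_force: [-6.0, 1.8, 9.6]
grip_width: 0.269
grip_force: 56.3
```

```bash
python3 - <<'E'
from g import *
t=cap('top');s=cap('side')
f=lambda c,x,y,W,H,o:cv2.resize(c['pixels'][y:y+H,x:x+W],o,interpolation=cv2.INTER_CUBIC)
cv2.imwrite('pics/fin.png',np.hstack([f(s,190,180,140,150,(400,428)),f(t,225,145,165,177,(400,428))]))
E
```

```text
(no output)
```

View pics/fin.png

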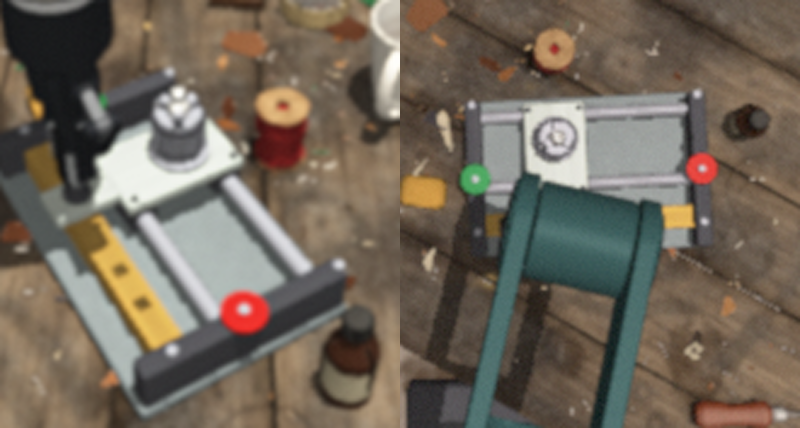

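The carriage has moved one hole towards the green tag: the chuck is at (555,137) in the top crop. The die still stands between the jaws at (178,95) in the side crop, the bystanders haven't moved, and the knob is held with the pin home.

```bash
python3 -c "
from plant import arm
print(arm.hand_in())"
```

```text
the job is handed in; nothing more can be done
None
```

I turned the chuck to its stop on the die, moved the carriage one hole (about 35 mm) towards green, and handed in with the pin home, judged by height and force, and the knob still held; time was about 18 s, and my first grip on the knob slipped off before a lower one held.

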